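Take the work lamp off its keeper hook and stand it on the carving block

ROBOT

A 7-joint arm with a two-finger parallel gripper is mounted at the origin on the work surface. World frame = base frame: x ahead of the robot, y to its left, z up, the work surface at z = 0. Lengths are in m, angles in degrees, forces in N, time in s.
With the tool pointing down it reaches from about 0.425 to 0.875 m from the base axis. Payload 8.4 kg.
Tool frame: the origin (TCP) lies midway between the tips of the shut fingers; the grasp point (between the pads) lies 19 mm behind it; z points along the fingers, y is the line along which they close (so a half turn about z gives the same grasp; the last joint's range is limited). The gripper opens to 87 mm and grips with 3 to 60 N. Pads are 19 mm wide; open, the fingers measure 117 mm over their backs; the gripper's body (75 mm by 190 mm) begins 51 mm behind the grasp point.
Start: joints at [-78.106, 19.091, 2.286, 83.961, -0.768, 76.965, -3.352], TCP at [0.196, 0.62, 0.223] pointing down, gripper open.
Joint ranges: [-147.57, 147.57], [-21.85, 119.76], [-74.77, 79.35], [14.55, 137.4], [-85.83, 265.84], [4.83, 119.75], [-152.11, 152.11]. Speed limits (degrees/s): [127.2, 127.2, 159.86, 159.86, 180, 180, 180].

INTERFACE

Orientations are given as a 3x3 rotation matrix whose columns are the frame's x, y, z axes.
In Python, from plant import manip gives the robot as it stands.
- The arm moves only by the tool arm_command, never from a script. Its argument "moves" is a list that holds one entry, the list of rows, each a list of 4 numbers: the shift along the tool's x, y, z in m, then the turn about the tool's z in rad. In form: [[[dx, dy, dz, roll], ...]]. A call has 1 to 12 rows; each row is the pose to reach, as a shift and turn from the pose commanded when the call began, along the tool's axes at that moment; what a row does not reach only later rows make up. A row lasts 1/12 s, in which the tool goes at most 41.7 mm and 7.16 degrees, less where a joint would pass 70% of its speed; a pose out of reach is approached as far as the arm can. A call with a gripper value outside its range is refused whole. "fingers" is the opening, from 0 (shut) to 1 (fully open), set as the call begins (left out, the last holds). The fingers move at their own pace and stop on an object; "squeeze" is the grip in N (left out, the last holds). Time passes only in rows, so rows that repeat a pose let the fingers close. It gives the time, the measured TCP pose, the force, the opening and the grip force at its end, in the units of the state.
- manip.sense(): the state, without advancing time (a new reading comes with each control period).
- manip.get_image(name): name is "side" or "top" or "wrist"; returns a dict with "pixels" (480x640x3 uint8, blue, green, red), "z_map" (480x640 float32, m along the optical axis (not along the pixel's ray), 0 where there is no reading), "camera_matrix" (3x3 intrinsics, pixels), "R" (3x3) and "t" (3): a world point X has camera coordinates R X + t. Camera axes: x right, y down, z forward; pixel columns grow to the right and rows downward; lengths in m; the calibration is good to about 2 mm. A picture is of the moment at which its call begins.
- manip.hand_in(): hands the job in; it is judged then, once.
The state is a dict: "clock": time; "joint_positions": joint angles; "joint_vel": joint speeds; "joint_efforts": joint torques, N m; "ee_pos": TCP position; "ee_rot": TCP orientation; "force": force on the tool from outside, world axes, zero at the start; "moment": the same for the moment, N m; "finger_gap": finger opening in m; "gripper_force": force on a finger pad.
Only numpy, scipy, OpenCV 4.12 (cv2) and the standard library are available. Lean on these libraries where they do the work, as an engineer would, in place of code of your own. Each camera call takes 0.05 s, during which the arm holds its last target. There are 200 camera calls.

TASK

Take the small battery work lamp off the sprung-keeper hook of its bench stand: with the lamp's own grip tab gently press the keeper back towards the post until the handle bar is clear of the hook's noses, then lift it out through the mouth, never straining the hook or touching it with the gripper. Keeping it upright, carry the lamp over and stand it in the middle of the round wooden carving block, set down gently, let go, and leave everything else on the bench alone.

Things in the scene. Friction and masses are not known exactly. Their poses are not given: they have to be found in the camera images.
- lamp_stand: Fixed steel bench stand, post top 160 mm high, with a forked steel hook. Origin on the table under the middle of the hook's nominal seat; z up, x points from the hook's front claws to the post (post axis at x=105 mm). All x values given for the hook are in this frame. The hook is clamped on its arm with an offset d, -11 to +11 mm along x from nominal: d is not measured, it must be felt or seen.
- seat (a point): Middle of the nominal seat, 150 mm above the table. Seat: two level prongs at y=+-22 mm, 8 mm wide. Each has in front a claw with a nose bent back over the seat, underside 15 and top 22 mm above it, so the lamp's bar is caught under the noses, and behind a low block as back stop. Bar's centre at: claws x=d-15 mm; clear of the noses from x=d+24.5; back stop (rigid) x=d+28.
- keeper_lip (a point): Nominal (d=0) shut place of the keeper's lip, 17 mm above the seat. Keeper: leaf hinged low between the prongs, sprung towards the noses, shutting the mouth; lip round, 30 x 10 mm. The lamp's tab touches it with the bar's centre at x=d+15 mm (3.5 N or so); it yields, 6 to 7 N with the bar clear of the noses, more only at the back stop. Lamp against stand: keep under 22 N; go slowly (10 mm/s).
- way_out (a point): Point on the way out, in front of the claws. Once in the open mouth, the bar goes straight up until its underside is 26 to 38 mm above the seat (higher, the lamp's body meets the hook from below; the keeper snaps shut under the bar), then level towards -x, over the noses, until the bar's centre is beyond x=-95 mm and the body is clear; then anywhere.
- lamp_grip (a point): Upper part of the work lamp's upright grip tab, on its axis, 170 mm above the foot; z up, x along the stand's x within 3 degrees. Lamp: round body 84 mm across, 55 mm high, 0.25 to 0.45 kg, with a bail. Bail's bar: 10 mm square, along y, underside 125 mm above the foot. Tab: 10 mm thick (x), 24 mm wide (y), top 190 mm above the foot. Grip across the thickness, fingertips over 150 mm.
- block: Fixed round carving block, a slice of log 232 mm across; origin under its centre on the table; flat top 60 mm above the table. The lamp's place is the middle of its top; a small wooden spoon blank (66 x 22 x 14 mm) lies near the rim, 93 mm from the middle, in the block's +y direction.
- jar_c (a point): Middle of a closed glass jar 60 mm across and 85 mm high: a bystander.
- blank: Curved wooden blank 150 x 50 x 18 mm lying flat, origin under its centre: a bystander.
- spoon_blank: Small wooden spoon blank 66 x 22 x 14 mm on the carving block, origin under its centre: a bystander.
- cup: White cup 74 mm across and 85 mm high, origin under its centre: a bystander.
- mallet: Wooden mallet lying flat, 50 mm high, 210 mm long: a bystander.
- rasp: Rasp with wooden handle, 240 mm long and 22 mm high, lying flat: a bystander.
- brush: Bench brush lying flat: a bystander.
Things that resemble listed ones, but are neither listed nor needed, are in the scene too. There is more than one size of the part that bears lamp_grip; the job needs the largest.

How it is judged:
By the outcome, as a careful person would: the job done as asked, in the order asked, and still so for the second after the job is handed in, with the robot touching nothing.
It also fails if it takes over 72 s, if anything falls off the work surface, if the arm or the gripper's body presses on something with over 40 N, if the wrist force passes 120 N, or if a joint passes its speed limit or range.

## Working session

There is one attempt and no reset: what is moved stays moved. The work goes in short steps, Python scripts to look and compute and a tool call to move; the robot and the scene stay as the last step left them, time stands still between calls to the robot, and variables do not carry over. Pictures are saved under pics/ and viewed, at most 10 in all, crops included, and the job is handed in when it is done.

Besides the shell and the picture viewer there is one more tool, called as a command line: name --argument value ..., lists and objects as JSON in quotes. arm_command: Moves the arm, as the interface text tells. Its arguments: {"type":"object","properties":{"moves":{"type":"array","items":{"type":"array","items":{"type":"array","items":{"type":"number"}}}},"fingers":{"type":"number"},"squeeze":{"type":"number"}},"required":["moves"]}

```bash
mkdir -p pics; cat > h.py <<'E'
import numpy as np, cv2
from plant import manip
def grab(n,f):
    d=manip.get_image(n); cv2.imwrite(f'pics/{f}.png',d['pixels'])
    np.savez(f'pics/{f}.npz',**{k:np.array(d[k]) for k in d}); return d
def load(f): return np.load(f'pics/{f}.npz')
def cloud(d):
    K=d['camera_matrix'];z=d['z_map'];v,u=np.mgrid[:480,:640]
    P=np.stack([(u-K[0,2])/K[0,0]*z,(v-K[1,2])/K[1,1]*z,z],-1)
    return (P-d['t'])@d['R']
def crop(f,r0,r1,c0,c1,s,o): cv2.imwrite(f'pics/{o}.png',cv2.resize(cv2.imread(f'pics/{f}.png')[r0:r1,c0:c1],None,fx=s,fy=s,interpolation=cv2.INTER_CUBIC))
E
python3 - <<'E'
from h import *
np.set_printoptions(precision=4,suppress=True)
for n in ('side','top'): 
    d=grab(n,n+'0'); print(n,-d['R'].T@d['t'],d['R'][2])
s=manip.sense();print(s)
E
```

```text
side [ 0.4771 -0.8462  0.9754] [ 0.0817  0.6989 -0.7106]
top [0.358  0.0033 1.1373] [ 0.21    0.0069 -0.9777]
{'clock': 0.1, 'joint_positions': array([-78.1051,  19.1289,   2.2853,  84.0062,  -0.7658,  76.963 ,
        -3.3525]), 'joint_vel': array([-0.0617, -0.0387, -0.0316, -0.1237,  0.0061, -0.075 , -0.0538]), 'joint_efforts': array([  0.0047, -65.7814,   1.3405, -40.4707,  -0.0597,   0.0409,
         0.0001]), 'ee_pos': array([0.1962, 0.6192, 0.2217]), 'ee_rot': array([[-0.9533,  0.302 , -0.0003],
       [ 0.302 ,  0.9533, -0.0014],
       [-0.0001, -0.0014, -1.    ]]), 'force': array([ 0.1537,  0.3459, -0.2894]), 'moment': array([ 0.0042, -0.0002, -0.0165]), 'gripper_force': 0.0, 'finger_gap': 0.08711040091564068}
```

View pics/side0.png

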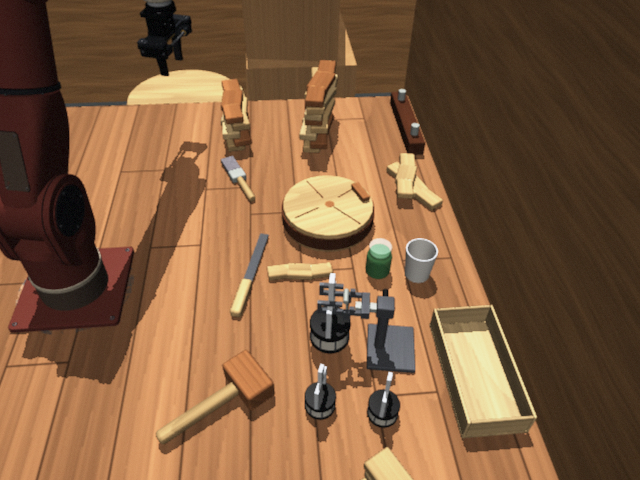

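View pics/top0.png

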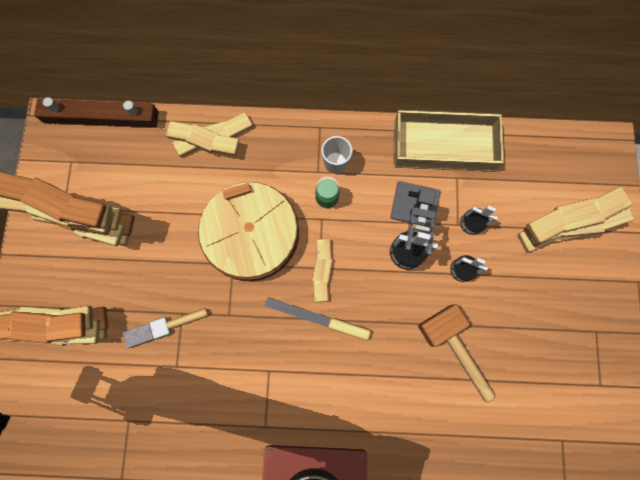

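The candidates in the side view are the hung lamp (330,325), a small lamp (320,400) and a small lamp (383,408). I choose the hung one, which is the largest and is on the hook. Next is a close crop to check it.

```bash
python3 - <<'E'
from h import *
np.set_printoptions(precision=4,suppress=True)
a=cv2.imread('pics/side0.png')[265:365,290:425];b=cv2.imread('pics/top0.png')[170:280,380:500]
a=cv2.resize(a,(540,400),interpolation=2);b=cv2.resize(b,(480,440),interpolation=2)
crop('side0',265,365,290,425,5.9,'cs'); crop('top0',175,275,380,500,6,'ct')
d=load('top0');P=cloud(d)
print('block rim/top'); m=(abs(P[...,2]-.06)<.004); m[:, :190]=0;m[:,305:]=0;m[:175]=0;m[285:]=0
p=P[m][:,:2].astype(np.float32); print(cv2.minEnclosingCircle(p),np.median(P[m][:,2]))
for n in('side0','top0'):
  d=load(n);P=cloud(d).reshape(-1,3)
  q=P[(abs(P[:,0]-.65)<.25)&(P[:,1]<-.1)&(P[:,1]>-.4)]
  for lo,hi in((.003,.02),(.02,.09),(.135,.147),(.147,.165),(.165,.18),(.18,.25)):
    w=q[(q[:,2]>lo)&(q[:,2]<hi)]
    if len(w):print(n,lo,len(w),w.min(0),w.max(0),w.mean(0))
E
```

```text
block rim/top
((0.6038360595703125, 0.18448658287525177), 0.11663570255041122) 0.0602156003734875
side0 0.003 9194 [ 0.4003 -0.4     0.003 ] [ 0.9  -0.1   0.02] [ 0.7324 -0.2745  0.0078]
side0 0.02 5508 [ 0.4004 -0.4     0.02  ] [ 0.8999 -0.1614  0.09  ] [ 0.6232 -0.2836  0.0505]
side0 0.135 402 [ 0.531  -0.3763  0.135 ] [ 0.6881 -0.1788  0.1469] [ 0.6192 -0.2471  0.1419]
side0 0.147 985 [ 0.5419 -0.2438  0.147 ] [ 0.6912 -0.1637  0.1649] [ 0.6257 -0.2169  0.1545]
side0 0.165 348 [ 0.5417 -0.2376  0.1651] [ 0.6042 -0.1716  0.18  ] [ 0.5737 -0.2081  0.1717]
side0 0.18 131 [ 0.5628 -0.2153  0.1801] [ 0.5772 -0.1891  0.2185] [ 0.569  -0.2068  0.2055]
top0 0.003 4972 [ 0.4001 -0.3999  0.003 ] [ 0.9    -0.1004  0.0199] [ 0.7484 -0.2583  0.0073]
top0 0.02 3279 [ 0.4001 -0.3998  0.02  ] [ 0.8999 -0.1568  0.0897] [ 0.6132 -0.2751  0.0521]
top0 0.135 223 [ 0.5313 -0.3736  0.1351] [ 0.6851 -0.1581  0.147 ] [ 0.6206 -0.2395  0.1415]
top0 0.147 758 [ 0.5405 -0.2386  0.147 ] [ 0.6904 -0.1576  0.1646] [ 0.6307 -0.2079  0.1548]
top0 0.165 281 [ 0.5398 -0.2294  0.1653] [ 0.6021 -0.172   0.1787] [ 0.5738 -0.201   0.1717]
top0 0.18 121 [ 0.5618 -0.2109  0.1801] [ 0.5759 -0.1861  0.2215] [ 0.5676 -0.1971  0.2059]
```

View pics/cs.png

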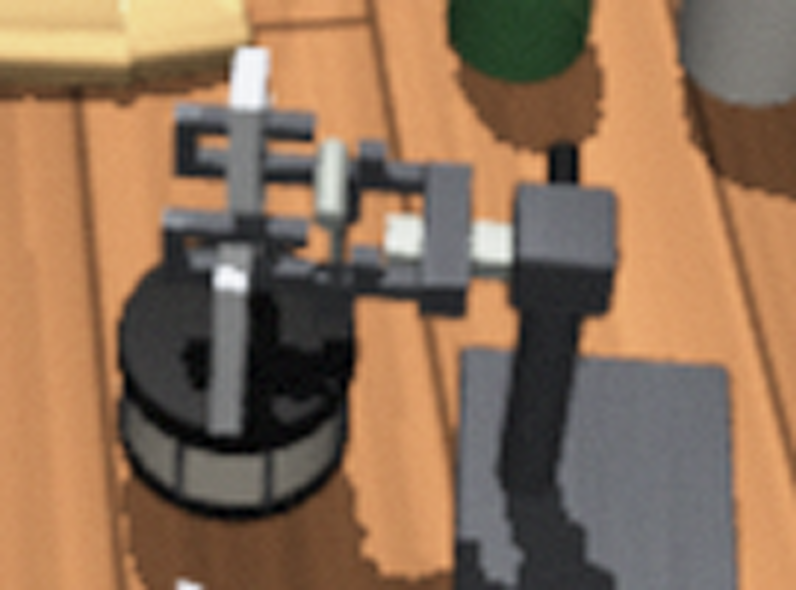

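View pics/ct.png

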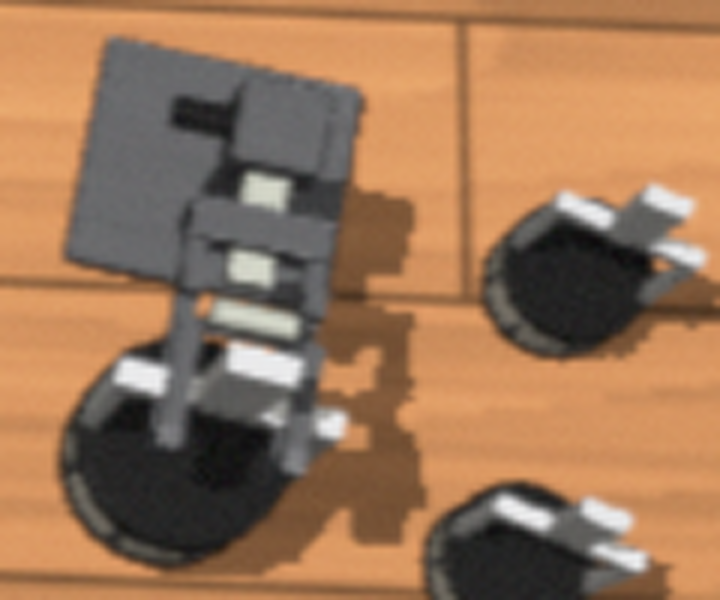

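The hung lamp (side (330,325), tab top at about (332,275)) is caught behind the claws. The sage keeper is at crop (330,180), between tab and post. This lamp is clearly larger than the two standing ones. Next I measure the stand's yaw, the tab and the heights along the route.

```bash
python3 - <<'E'
from h import *
np.set_printoptions(precision=4,suppress=True)
d=load('top0');P=cloud(d)
def reg(f,r0,r1,c0,c1,lo,hi):
    q=cloud(load(f))[r0:r1,c0:c1].reshape(-1,3); return q[(q[:,2]>lo)&(q[:,2]<hi)]
for f,b in(('top0',(175,275,380,450)),('side0',(265,365,290,425))):
    q=reg(f,*b,.211,.23); print(f,'tabtop',len(q),q.mean(0),cv2.minAreaRect(q[:,:2].astype(np.float32)))
    q=reg(f,*b,.158,.164); q=q[q[:,0]>.635]; print('posttop',len(q),cv2.minAreaRect(q[:,:2].astype(np.float32)),q.mean(0))
    q=reg(f,*b,.1685,.175); print('nose+lip',len(q),q.min(0),q.max(0),cv2.minAreaRect(q[:,:2].astype(np.float32)))
    # lip: sage = brighter
    im=load(f)['pixels'][b[0]:b[1],b[2]:b[3]].reshape(-1,3).astype(int);Q=cloud(load(f))[b[0]:b[1],b[2]:b[3]].reshape(-1,3)
    k=(Q[:,2]>.16)&(Q[:,2]<.178)
    for x,c in zip(Q[k][::6],im[k][::6]): print(x,c,end=';')
    print()
for x0,x1,y0,y1 in((.3,.75,.3,.7),(.3,.7,-.1,.3)):
    m=(P[...,0]>x0)&(P[...,0]<x1)&(P[...,1]>y0)&(P[...,1]<y1); print('max z',P[m][:,2].max())
E
```

```text
top0 tabtop 65 [ 0.5689 -0.1984  0.2151] ((0.569157063961029, -0.19881005585193634), (0.024254105985164642, 0.01123912911862135), 81.54266357421875)
posttop 65 ((0.6719909310340881, -0.21807357668876648), (0.03124173730611801, 0.03011714294552803), 77.88336944580078) [ 0.6729 -0.2182  0.159 ]
nose+lip 239 [ 0.5398 -0.2294  0.1686] [ 0.6021 -0.172   0.1748] ((0.5724774599075317, -0.20120970904827118), (0.05234377458691597, 0.05781969055533409), 79.95265197753906)
[ 0.6838 -0.2171  0.1608] [106 104 104];[ 0.6165 -0.1821  0.1618] [82 81 81];[ 0.6101 -0.1845  0.1609] [95 94 93];[ 0.6011 -0.1909  0.1718] [113 138 169];[ 0.6053 -0.2274  0.1611] [97 96 95];[ 0.5993 -0.2014  0.1722] [180 193 194];[ 0.6033 -0.2297  0.1607] [101 101  99];[ 0.5965 -0.1989  0.1742] [202 216 213];[ 0.597  -0.2115  0.1745] [176 188 186];[ 0.5946 -0.1786  0.1692] [90 92 97];[ 0.5949 -0.1932  0.1706] [147 155 155];[ 0.5944 -0.205   0.1751] [196 210 206];[ 0.5958 -0.2185  0.1718] [184 197 195];[ 0.5943 -0.1945  0.1644] [78 82 82];[ 0.5931 -0.2058  0.1714] [162 174 171];[ 0.5938 -0.2187  0.1709] [195 209 206];[ 0.5921
[... 4609 characters left out ...]
217  0.1625] [44 44 41];[ 0.5547 -0.2277  0.1692] [39 39 36];[ 0.566  -0.2285  0.169 ] [40 37 37];[ 0.5774 -0.2285  0.1677] [60 60 57];[ 0.6599 -0.2305  0.1615] [131 123 122];[ 0.5628 -0.2246  0.1611] [95 96 94];[ 0.5772 -0.2303  0.167 ] [40 36 35];[ 0.6025 -0.2281  0.1615] [113 133 167];[ 0.675  -0.2333  0.1605] [117 111 110];[ 0.5644 -0.2276  0.1619] [139 137 137];[ 0.6099 -0.2306  0.1608] [102 110 131];[ 0.5678 -0.2307  0.1624] [110 110 109];[ 0.6571 -0.2366  0.1605] [107 101 100];[ 0.5659 -0.2314  0.1604] [143 143 142];[ 0.5617 -0.2344  0.1618] [200 197 195];[ 0.5632 -0.2379  0.163 ] [229 225 224];[ 0.5573 -0.2412  0.1619] [217 212 209];
max z 0.18909001007953738
max z 1.1373109685285572
```

arm_command --moves '[[[0, 0, -0.03, 0], [-0.02, -0.015, -0.06, 0.05], [-0.05, -0.036, -0.09, 0.12], [-0.085, -0.062, -0.11, 0.2], [-0.12, -0.087, -0.11, 0.28], [-0.155, -0.112, -0.11, 0.36], [-0.19, -0.138, -0.11, 0.44], [-0.225, -0.163, -0.11, 0.52], [-0.26, -0.188, -0.11, 0.6], [-0.295, -0.213, -0.11, 0.68], [-0.33, -0.239, -0.11, 0.76], [-0.372, -0.269, -0.11, 0.84]]]' --fingers 0.6 --squeeze 40

```text
clock: 1.1
ee_pos: [0.4517, 0.2739, 0.3325]
ee_rot: [[-0.408, 0.913, -0.0], [0.913, 0.408, 0.0], [0.0, -0.0, -1.0]]
force: [0.8, 0.5, -0.9]
finger_gap: 0.0523
gripper_force: 0.0
```

```bash
cat >> h.py <<'E'
def to(x,y,z,yaw):
    "shift + roll in current tool axes to put TCP at x,y,z with tool y at yaw deg"
    s=manip.sense();R=np.array(s['ee_rot']);v=R.T@(np.array([x,y,z])-s['ee_pos'])
    a=np.degrees(np.arctan2(R[1,1],R[0,1])); r=-np.radians((yaw-a+180)%360-180)
    print('t',round(s['clock'],2),'pos',np.round(s['ee_pos'],4),'yaw',round(a,2),'shift',np.round(v,4),'roll',round(r,3),'F',np.round(s['force'],2))
E
python3 -c "
from h import *
to(.5695,-.2005,.32,-11)"
```

```text
t 1.1 pos [0.4517 0.2739 0.3325] yaw 24.07 shift [-0.4813 -0.0859  0.0124] roll 0.612 F [ 0.84  0.51 -0.88]
```

arm_command --moves '[[[-0.037, -0.008, 0.001, 0.06], [-0.075, -0.016, 0.002, 0.12], [-0.113, -0.024, 0.003, 0.17], [-0.151, -0.031, 0.004, 0.22], [-0.189, -0.039, 0.005, 0.27], [-0.227, -0.047, 0.006, 0.33], [-0.265, -0.055, 0.007, 0.38], [-0.303, -0.063, 0.008, 0.43], [-0.341, -0.071, 0.009, 0.48], [-0.38, -0.079, 0.01, 0.53], [-0.42, -0.087, 0.011, 0.58], [-0.452, -0.094, 0.012, 0.615]]]'

```text
clock: 2.1
ee_pos: [0.551, -0.1777, 0.3206]
ee_rot: [[0.194, 0.981, 0.0], [0.981, -0.194, -0.001], [-0.001, 0.0, -1.0]]
force: [0.9, -0.2, 0.1]
finger_gap: 0.052
gripper_force: 0.0
```

arm_command --moves '[[[0, 0, 0, 0], [0, 0, 0, 0]]]'

```text
clock: 2.27
ee_pos: [0.5506, -0.177, 0.32]
ee_rot: [[0.194, 0.981, -0.001], [0.981, -0.194, -0.001], [-0.001, -0.001, -1.0]]
force: [0.2, 1.5, -0.5]
finger_gap: 0.0522
gripper_force: 0.0
```

```bash
python3 -c "
from h import *
np.set_printoptions(precision=4,suppress=True)
to(.5695,-.2005,.181,-11)
d=grab('wrist','w1');P=cloud(d)
for lo,hi in((.211,.222),(.166,.178)):
    m=(P[...,2]>lo)&(P[...,2]<hi)&(abs(P[...,0]-.57)<.06)&(abs(P[...,1]+.2)<.06)
    q=P[m];print(len(q),q.mean(0),cv2.minAreaRect(q[:,:2].astype(np.float32)))
"
```

```text
t 2.27 pos [ 0.5506 -0.177   0.32  ] yaw -11.2 shift [-0.0191  0.0232  0.139 ] roll -0.004 F [ 0.17  1.46 -0.49]
430 [ 0.5676 -0.1994  0.2157] ((0.5676060914993286, -0.20009005069732666), (0.024912578985095024, 0.010102382861077785), 78.03270721435547)
1479 [ 0.5739 -0.1992  0.1721] ((0.5715659260749817, -0.2025827318429947), (0.053152620792388916, 0.057527367025613785), 79.81692504882812)
```

View pics/w1.png

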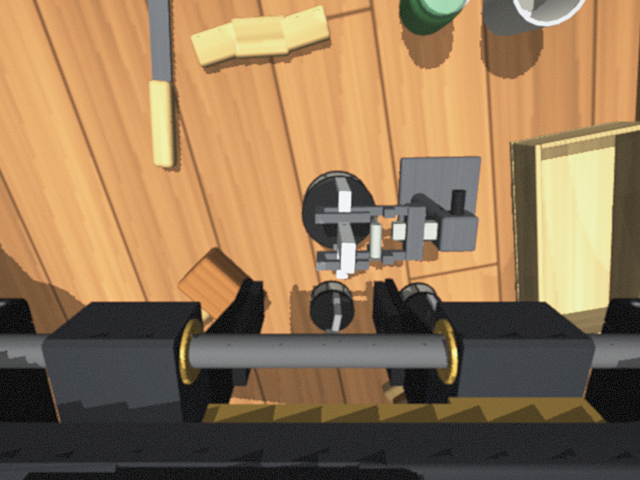

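The wrist view shows the tab at (346,250) between the prongs, with the keeper at (376,242). The fingers are still about 20 mm short in both directions.

arm_command --moves '[[[-0.005, 0.005, 0.01, 0], [-0.012, 0.012, 0.03, 0], [-0.019, 0.0215, 0.05, 0], [-0.019, 0.0215, 0.07, 0], [-0.019, 0.0215, 0.08, 0], [-0.019, 0.0215, 0.08, 0]]]'

```text
clock: 2.82
ee_pos: [0.5678, -0.1957, 0.2378]
ee_rot: [[0.188, 0.982, -0.004], [0.982, -0.188, 0.001], [0.0, -0.004, -1.0]]
force: [-1.2, -0.0, 0.1]
finger_gap: 0.0523
gripper_force: 0.0
```

```bash
python3 -c "
from h import *
to(.568,-.200,.181,-11.2)"
```

```text
t 2.82 pos [ 0.5678 -0.1957  0.2378] yaw -10.83 shift [-0.0042  0.0013  0.0568] roll 0.006 F [-1.21 -0.01  0.08]
```

arm_command --moves '[[[-0.003, 0.001, 0.012, 0], [-0.004, 0.001, 0.026, 0], [-0.004, 0.001, 0.04, 0], [-0.004, 0.001, 0.048, 0], [-0.004, 0.001, 0.053, 0], [-0.004, 0.001, 0.054, 0], [-0.004, 0.001, 0.054, 0]]]'

```text
clock: 3.4
ee_pos: [0.5692, -0.2015, 0.187]
ee_rot: [[0.19, 0.982, 0.001], [0.982, -0.19, -0.0], [0.0, 0.001, -1.0]]
force: [-0.2, 0.2, 0.1]
finger_gap: 0.0522
gripper_force: 0.0
```

```bash
python3 -c "
from h import *
to(.568,-.200,.183,-11.2);grab('side','s2');crop('s2',200,350,240,440,4,'cs2')"
```

```text
t 3.4 pos [ 0.5692 -0.2015  0.187 ] yaw -10.93 shift [ 0.0012 -0.0015  0.004 ] roll 0.005 F [-0.16  0.22  0.1 ]
```

View pics/cs2.png

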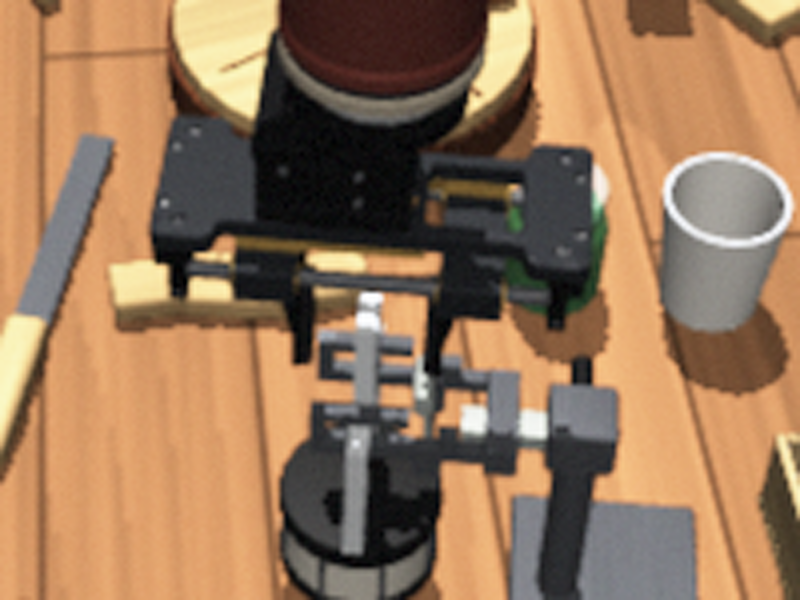

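The fingers straddle the tab (crop (370,310)), and the right finger is clear above the keeper (425,380). I go 4 mm lower and close.

arm_command --moves '[[[0.001, -0.001, 0.002, 0], [0.001, -0.0015, 0.004, 0], [0.001, -0.0015, 0.004, 0]]]'

```text
clock: 3.7
ee_pos: [0.5676, -0.2001, 0.1825]
ee_rot: [[0.19, 0.982, 0.0], [0.982, -0.19, 0.0], [0.0, 0.0, -1.0]]
force: [0.5, -0.1, -0.9]
finger_gap: 0.0525
gripper_force: 0.0
```

arm_command --moves '[[[0, 0, 0, 0], [0, 0, 0, 0], [0, 0, 0, 0], [0, 0, 0, 0], [0, 0, 0, 0], [0, 0, 0, 0], [0, 0, 0, 0], [0, 0, 0, 0], [0, 0, 0, 0], [0, 0, 0, 0]]]' --fingers 0 --squeeze 40

```text
clock: 4.53
ee_pos: [0.5677, -0.2003, 0.1826]
ee_rot: [[0.19, 0.982, -0.0], [0.982, -0.19, -0.0], [-0.0, -0.0, -1.0]]
force: [-0.1, 0.0, 1.4]
finger_gap: 0.0098
gripper_force: 39.9
```

```bash
python3 -c "
from h import *
to(.568,-.200,.183,-11);print(manip.sense()['moment'])"
```

```text
t 4.53 pos [ 0.5677 -0.2003  0.1826] yaw -10.94 shift [ 0.0003  0.0003 -0.0004] roll 0.001 F [-0.07  0.01  1.41]
[-0.08288365  0.1130527   0.04219119]
```

arm_command --moves '[[[0, 0, -0.001, 0], [0, 0, -0.002, 0], [0, 0, -0.0025, 0], [0, 0, -0.0025, 0], [0, 0, -0.0025, 0]]]'

```text
clock: 4.95
ee_pos: [0.5676, -0.2002, 0.1849]
ee_rot: [[0.19, 0.982, -0.0], [0.982, -0.19, 0.0], [-0.0, -0.0, -1.0]]
force: [0.1, -0.1, -2.2]
finger_gap: 0.0096
gripper_force: 39.9
```

arm_command --moves '[[[0, 0.0008, 0, 0], [0, 0.0016, 0, 0], [0, 0.0024, 0, 0], [0, 0.0032, 0, 0], [0, 0.004, 0, 0], [0, 0.0048, 0, 0], [0, 0.0056, 0, 0], [0, 0.0064, 0, 0], [0, 0.0072, 0, 0], [0, 0.008, 0, 0], [0, 0.0088, 0, 0], [0, 0.0096, 0, 0]]]'

```text
clock: 5.95
ee_pos: [0.5772, -0.2021, 0.1851]
ee_rot: [[0.19, 0.982, -0.0], [0.982, -0.19, -0.0], [-0.0, -0.0, -1.0]]
force: [0.2, -0.5, -3.1]
finger_gap: 0.0097
gripper_force: 39.9
```

arm_command --moves '[[[0, 0.0008, 0, 0], [0, 0.0016, 0, 0], [0, 0.0024, 0, 0], [0, 0.0032, 0, 0], [0, 0.004, 0, 0], [0, 0.0048, 0, 0], [0, 0.0056, 0, 0], [0, 0.0064, 0, 0], [0, 0.0072, 0, 0], [0, 0.008, 0, 0]]]'

```text
clock: 6.78
ee_pos: [0.585, -0.2037, 0.185]
ee_rot: [[0.19, 0.982, -0.0], [0.982, -0.19, -0.0], [-0.0, -0.0, -1.0]]
force: [-0.6, 0.3, -3.2]
finger_gap: 0.0097
gripper_force: 39.9
```

arm_command --moves '[[[0, 0.0008, 0, 0], [0, 0.0016, 0, 0], [0, 0.0024, 0, 0], [0, 0.0032, 0, 0], [0, 0.0032, 0, 0]]]'

```text
clock: 7.2
ee_pos: [0.5876, -0.2042, 0.1849]
ee_rot: [[0.19, 0.982, -0.001], [0.982, -0.19, 0.0], [0.0, -0.001, -1.0]]
force: [-3.3, 0.8, -0.9]
finger_gap: 0.0095
gripper_force: 40.0
```

arm_command --moves '[[[0, 0.0008, 0, 0], [0, 0.0016, 0, 0], [0, 0.0024, 0, 0], [0, 0.003, 0, 0], [0, 0.003, 0, 0]]]'

```text
clock: 7.62
ee_pos: [0.5907, -0.2048, 0.185]
ee_rot: [[0.19, 0.982, -0.001], [0.982, -0.19, 0.0], [0.0, -0.001, -1.0]]
force: [-5.5, 2.1, -0.3]
finger_gap: 0.01
gripper_force: 40.0
```

arm_command --moves '[[[0, 0.0007, 0, 0], [0, 0.0014, 0, 0], [0, 0.0021, 0, 0], [0, 0.0028, 0, 0], [0, 0.0035, 0, 0], [0, 0.004, 0, 0], [0, 0.004, 0, 0]]]'

```text
clock: 8.2
ee_pos: [0.5944, -0.2055, 0.1849]
ee_rot: [[0.19, 0.982, -0.001], [0.982, -0.19, 0.0], [0.0, -0.001, -1.0]]
force: [-5.8, 1.6, -1.1]
finger_gap: 0.0099
gripper_force: 40.0
```

arm_command --moves '[[[0, 0.0007, 0, 0], [0, 0.0014, 0, 0], [0, 0.002, 0, 0], [0, 0.002, 0, 0], [0, 0.002, 0, 0]]]'

```text
clock: 8.62
ee_pos: [0.5962, -0.2059, 0.1849]
ee_rot: [[0.19, 0.982, -0.002], [0.982, -0.19, 0.001], [0.0, -0.002, -1.0]]
force: [-5.6, 1.4, 0.7]
finger_gap: 0.0098
gripper_force: 40.0
```

```bash
python3 -c "
from h import *
to(.5966,-.206,.185,-11);print(manip.sense()['moment'])
grab('side','s3');crop('s3',260,360,290,420,6,'cs3')"
```

```text
t 8.62 pos [ 0.5962 -0.2059  0.1849] yaw -10.96 shift [-0.0001  0.0004 -0.0001] roll 0.001 F [-5.65  1.39  0.68]
[0.35966854 1.57906585 0.05647125]
```

View pics/cs3.png

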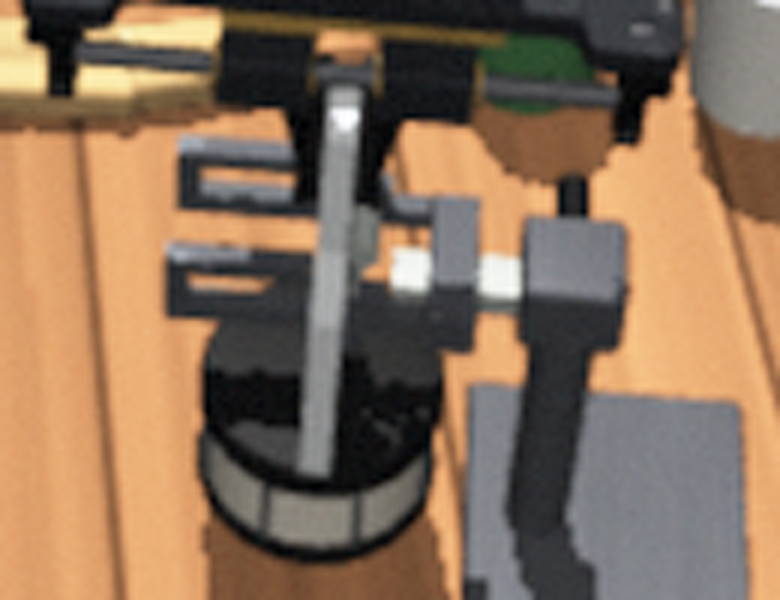

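The tab is pressing the keeper back (crop (362,235)), and the bar's near end hides the nose tip. I keep feeling in 1 mm steps for the stop.

arm_command --moves '[[[0, 0.0006, 0, 0], [0, 0.001, 0, 0], [0, 0.001, 0, 0]]]'

```text
clock: 8.92
ee_pos: [0.5972, -0.206, 0.1849]
ee_rot: [[0.19, 0.982, -0.002], [0.982, -0.19, 0.001], [0.0, -0.002, -1.0]]
force: [-6.9, 1.2, 0.1]
finger_gap: 0.0096
gripper_force: 40.0
```

arm_command --moves '[[[0, 0.0006, 0, 0], [0, 0.001, 0, 0], [0, 0.001, 0, 0]]]'

```text
clock: 9.17
ee_pos: [0.5981, -0.2062, 0.1848]
ee_rot: [[0.19, 0.982, -0.002], [0.982, -0.19, 0.001], [0.0, -0.002, -1.0]]
force: [-6.8, 1.6, 0.6]
finger_gap: 0.0096
gripper_force: 40.0
```

arm_command --moves '[[[0, 0.0006, 0, 0], [0, 0.001, 0, 0], [0, 0.001, 0, 0]]]'

```text
clock: 9.42
ee_pos: [0.599, -0.2064, 0.1848]
ee_rot: [[0.19, 0.982, -0.002], [0.982, -0.19, 0.001], [0.0, -0.002, -1.0]]
force: [-7.2, 1.5, -0.2]
finger_gap: 0.0096
gripper_force: 40.0
```

arm_command --moves '[[[0, 0.0005, 0, 0], [0, 0.0008, 0, 0], [0, 0.0008, 0, 0]]]'

```text
clock: 9.67
ee_pos: [0.5994, -0.2064, 0.1847]
ee_rot: [[0.19, 0.982, -0.003], [0.982, -0.19, 0.001], [0.0, -0.003, -1.0]]
force: [-8.6, 3.0, 0.1]
finger_gap: 0.0096
gripper_force: 40.0
```

The force jump means the back stop is reached. I back off 1.2 mm and lift straight up, slowly, watching the force.

arm_command --moves '[[[0, -0.0006, 0, 0], [0, -0.0012, 0, 0], [0, -0.0012, -0.0008, 0], [0, -0.0012, -0.0016, 0], [0, -0.0012, -0.0024, 0], [0, -0.0012, -0.0032, 0], [0, -0.0012, -0.004, 0], [0, -0.0012, -0.0048, 0], [0, -0.0012, -0.0056, 0], [0, -0.0012, -0.0064, 0]]]'

```text
clock: 10.5
ee_pos: [0.5976, -0.2063, 0.19]
ee_rot: [[0.19, 0.982, -0.005], [0.982, -0.19, 0.001], [-0.0, -0.005, -1.0]]
force: [-7.0, 2.0, -7.6]
finger_gap: 0.0096
gripper_force: 40.0
```

arm_command --moves '[[[0, 0, -0.0008, 0], [0, 0, -0.0016, 0], [0, 0, -0.0024, 0], [0, 0, -0.0024, 0]]]'

```text
clock: 10.83
ee_pos: [0.5977, -0.2063, 0.1925]
ee_rot: [[0.19, 0.982, -0.004], [0.982, -0.19, 0.001], [-0.0, -0.004, -1.0]]
force: [-7.9, 0.9, -6.6]
finger_gap: 0.0094
gripper_force: 40.0
```

arm_command --moves '[[[0, 0, -0.0008, 0], [0, 0, -0.0016, 0], [0, 0, -0.0024, 0], [0, 0, -0.0032, 0], [0, 0, -0.004, 0], [0, 0, -0.0048, 0], [0, 0, -0.0056, 0], [0, 0, -0.0064, 0], [0, 0, -0.0072, 0], [0, 0, -0.008, 0]]]'

```text
clock: 11.67
ee_pos: [0.5978, -0.2064, 0.2006]
ee_rot: [[0.19, 0.982, -0.004], [0.982, -0.19, 0.001], [-0.0, -0.004, -1.0]]
force: [-7.8, 1.7, -4.0]
finger_gap: 0.0098
gripper_force: 40.0
```

arm_command --moves '[[[0, 0, -0.0008, 0], [0, 0, -0.0016, 0], [0, 0, -0.0024, 0], [0, 0, -0.0032, 0], [0, 0, -0.004, 0], [0, 0, -0.0048, 0], [0, 0, -0.0056, 0], [0, 0, -0.0064, 0], [0, 0, -0.0072, 0], [0, 0, -0.008, 0]]]'

```text
clock: 12.5
ee_pos: [0.5996, -0.2064, 0.21]
ee_rot: [[0.19, 0.982, 0.0], [0.982, -0.19, -0.0], [-0.0, 0.0, -1.0]]
force: [-0.1, -0.6, -3.4]
finger_gap: 0.0099
gripper_force: 39.9
```

arm_command --moves '[[[0, 0, -0.0015, 0], [0, 0, -0.003, 0], [0, 0, -0.0045, 0], [0, 0, -0.0045, 0], [0, -0.002, -0.0045, 0], [0, -0.005, -0.0045, 0], [0, -0.009, -0.0045, 0], [0, -0.013, -0.0045, 0], [0, -0.018, -0.0045, 0], [0, -0.023, -0.0045, 0], [0, -0.028, -0.0045, 0], [0, -0.033, -0.0045, 0]]]'

```text
clock: 13.5
ee_pos: [0.5665, -0.2001, 0.2144]
ee_rot: [[0.19, 0.982, 0.0], [0.982, -0.19, 0.0], [0.0, 0.0, -1.0]]
force: [-0.6, -0.9, -2.8]
finger_gap: 0.0094
gripper_force: 39.9
```

```bash
python3 -c "
from h import *
to(.462,-.18,.2145,-11);print(manip.sense()['moment'])"
```

```text
t 13.5 pos [ 0.5665 -0.2001  0.2144] yaw -10.94 shift [-2.000e-04 -1.064e-01 -1.000e-04] roll 0.001 F [-0.6  -0.89 -2.83]
[-0.07079652  0.04292168 -0.04334516]
```

arm_command --moves '[[[0, -0.006, 0, 0], [0, -0.013, 0, 0], [0, -0.021, 0, 0], [0, -0.03, 0, 0], [0, -0.04, 0, 0], [0, -0.05, 0, 0], [0, -0.06, 0, 0], [0, -0.07, 0, 0], [0, -0.08, 0, 0], [0, -0.09, 0, 0], [0, -0.1, 0, 0], [0, -0.106, 0, 0]]]'

```text
clock: 14.5
ee_pos: [0.4616, -0.18, 0.2143]
ee_rot: [[0.19, 0.982, 0.0], [0.982, -0.19, 0.001], [0.001, -0.0, -1.0]]
force: [0.8, -0.6, -3.3]
finger_gap: 0.0097
gripper_force: 39.9
```

arm_command --moves '[[[0, 0, -0.01, 0], [0, 0, -0.03, 0], [0, 0, -0.05, 0], [0, 0, -0.07, 0], [0, 0, -0.085, 0], [0, 0, -0.095, 0], [0, 0, -0.1, 0], [0, 0, -0.1, 0], [0, 0, -0.1, 0]]]'

```text
clock: 15.25
ee_pos: [0.4629, -0.18, 0.3139]
ee_rot: [[0.19, 0.982, -0.0], [0.982, -0.19, -0.0], [-0.0, -0.0, -1.0]]
force: [-0.2, 0.8, -3.8]
finger_gap: 0.0098
gripper_force: 39.9
```

```bash
python3 -c "
from h import *
np.set_printoptions(precision=4,suppress=True)
to(.604,.1845,.30,30)
d=grab('side','s4');P=cloud(d)
m=(abs(P[...,0]-.46)<.07)&(abs(P[...,1]+.18)<.07)&(P[...,2]>.05)&(P[...,2]<.29)
q=P[m];r,c=np.where(m);print(len(q),q.min(0),q.max(0),r.min(),r.max(),c.min(),c.max())
crop('s4',180,360,200,420,3.3,'cs4')"
```

```text
t 15.25 pos [ 0.4629 -0.18    0.3139] yaw -10.94 shift [0.3847 0.0693 0.0139] roll -0.715 F [-0.17  0.79 -3.79]
2029 [ 0.3911 -0.2499  0.0501] [ 0.5057 -0.1407  0.2897] 240 355 243 297
```

View pics/cs4.png

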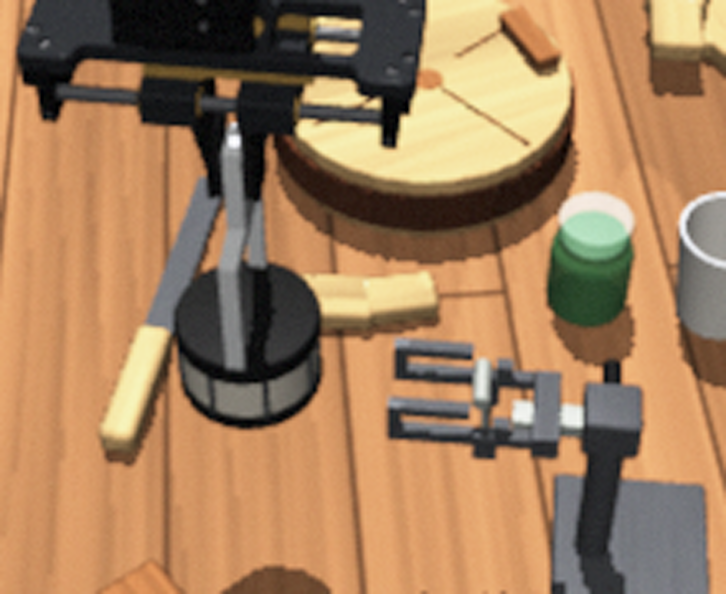

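The lamp is free and hangs upright in the grip (body at crop (250,340)). The hook is empty, the keeper is shut, and nothing else has moved. I carry it over.

arm_command --moves '[[[0.006, 0.001, 0, 0], [0.02, 0.004, 0, 0], [0.04, 0.007, 0, 0], [0.065, 0.012, 0, 0], [0.092, 0.017, 0, 0], [0.12, 0.022, 0, 0], [0.148, 0.027, 0, 0], [0.176, 0.032, 0, 0], [0.204, 0.037, 0, 0], [0.232, 0.042, 0, 0], [0.26, 0.047, 0, 0], [0.285, 0.051, 0, 0]]]'

```text
clock: 16.3
ee_pos: [0.5672, 0.0928, 0.3132]
ee_rot: [[0.189, 0.982, -0.002], [0.982, -0.189, -0.0], [-0.001, -0.002, -1.0]]
force: [0.9, 0.3, -3.3]
finger_gap: 0.0096
gripper_force: 39.9
```

arm_command --moves '[[[0.024, 0.005, 0, 0], [0.046, 0.009, 0, 0], [0.065, 0.012, 0, 0], [0.08, 0.015, 0.005, 0], [0.091, 0.017, 0.015, 0], [0.098, 0.018, 0.03, 0], [0.1, 0.018, 0.045, 0], [0.1, 0.018, 0.058, 0], [0.1, 0.018, 0.065, 0], [0.1, 0.018, 0.065, 0], [0.1, 0.018, 0.065, 0]]]'

```text
clock: 17.22
ee_pos: [0.6038, 0.1842, 0.2493]
ee_rot: [[0.191, 0.982, -0.0], [0.982, -0.191, -0.0], [-0.0, -0.0, -1.0]]
force: [0.3, -0.5, -3.4]
finger_gap: 0.0099
gripper_force: 39.9
```

```bash
python3 -c "
from h import *
np.set_printoptions(precision=4,suppress=True)
to(.604,.1845,.219,-11)
for n in('side','top'):
  d=grab(n,n[0]+'5');P=cloud(d)
  z0=manip.sense()['ee_pos'][2]-.1576+.055; print('body top exp',z0)
  for lo,hi,r in((z0-.004,z0+.004,.06),(z0-.05,z0-.008,.06),(.057,.064,.13)):
    m=(np.hypot(P[...,0]-.604,P[...,1]-.1845)<r)&(P[...,2]>lo)&(P[...,2]<hi)
    q=P[m].astype(np.float32);
    if len(q): print(n,len(q),q.mean(0),cv2.minEnclosingCircle(q[:,:2]))
"
```

```text
t 17.22 pos [0.6038 0.1842 0.2493] yaw -11.0 shift [0.0004 0.0002 0.0303] roll 0.0 F [ 0.29 -0.48 -3.36]
body top exp 0.14742109351765567Traceback (most recent call last):
  File "<string>", line 11, in <module>
    if len(q): print(n,len(q),q.mean(0),cv2.minEnclosingCircle(q[:,:2]))
                                        ~~~~~~~~~~~~~~~~~~~~~~^^^^^^^^^
cv2.error: OpenCV(4.12.0) /io/opencv/modules/imgproc/src/shapedescr.cpp:201: error: (-215:Assertion failed) count >= 0 && (depth == CV_32F || depth == CV_32S) in function 'minEnclosingCircle'
```

View pics/s5.png

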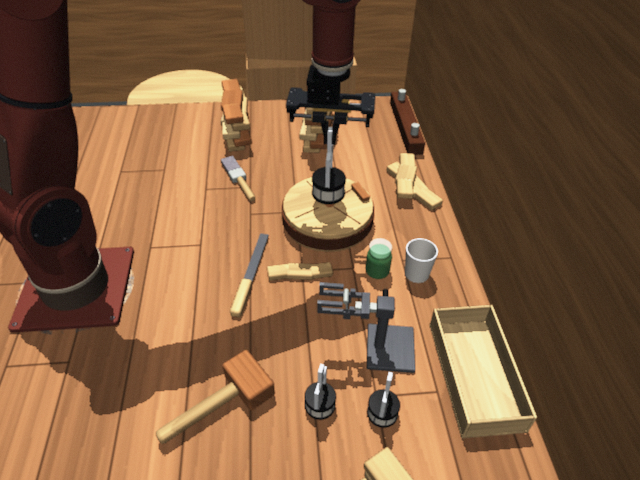

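The lamp hovers upright over the block's middle (328,185), clear of the spoon blank at (360,190). I check the body axis against the block's centre.

```bash
python3 -c "
from h import *
np.set_printoptions(precision=4,suppress=True)
d=load('s5');P=cloud(d)
for lo,hi,r in((.142,.152,.06),(.095,.138,.06),(.057,.064,.13)):
    m=(np.hypot(P[...,0]-.604,P[...,1]-.1845)<r)&(P[...,2]>lo)&(P[...,2]<hi)
    q=np.ascontiguousarray(P[m].astype(np.float32)); print(len(q),q.mean(0),np.median(q[:,2]),cv2.minEnclosingCircle(np.ascontiguousarray(q[:,:2])))
P=cloud(load('side0'));m=(np.hypot(P[...,0]-.604,P[...,1]-.1845)<.13)&(abs(P[...,2]-.06)<.003)
print(cv2.minEnclosingCircle(np.ascontiguousarray(P[m][:,:2].astype(np.float32))),np.median(P[m][:,2]))
"
```

```text
524 [0.6052 0.1779 0.1474] 0.14744595 ((0.6050595045089722, 0.18141716718673706), 0.04304487630724907)
427 [0.6013 0.1523 0.1151] 0.114103064 ((0.6056821942329407, 0.18028724193572998), 0.04253366217017174)
3007 [0.598  0.1548 0.0609] 0.060969137 ((0.6059582233428955, 0.18199759721755981), 0.11924391239881516)
((0.6044420003890991, 0.18273623287677765), 0.11870617419481277) 0.06080216542115351
```

The offset is about 2 mm, so it is centred. I lower it gently.

arm_command --moves '[[[0, 0, 0.004, 0], [0, 0.0, 0.009, 0], [0, 0, 0.014, 0], [0, 0, 0.019, 0], [0, 0, 0.023, 0], [0, 0, 0.026, 0], [0, 0, 0.028, 0], [0, 0, 0.0285, 0], [0, 0, 0.029, 0], [0, 0, 0.0295, 0], [0, 0, 0.03, 0], [0, 0, 0.03, 0]]]'

```text
clock: 18.27
ee_pos: [0.6039, 0.1848, 0.2194]
ee_rot: [[0.19, 0.982, 0.0], [0.982, -0.19, -0.0], [0.0, 0.0, -1.0]]
force: [-0.2, 0.6, -3.7]
finger_gap: 0.0096
gripper_force: 39.9
```

arm_command --moves '[[[0, 0, 0.0004, 0], [0, 0, 0.0008, 0], [0, 0, 0.0012, 0], [0, 0, 0.0012, 0]]]'

```text
clock: 18.6
ee_pos: [0.6038, 0.1849, 0.2181]
ee_rot: [[0.19, 0.982, -0.0], [0.982, -0.19, -0.0], [-0.0, -0.0, -1.0]]
force: [-0.3, 0.5, -4.1]
finger_gap: 0.0099
gripper_force: 39.9
```

arm_command --moves '[[[0, 0, 0.0003, 0], [0, 0, 0.0006, 0], [0, 0, 0.0009, 0], [0, 0, 0.0009, 0]]]'

```text
clock: 18.93
ee_pos: [0.6041, 0.1848, 0.2177]
ee_rot: [[0.19, 0.982, 0.001], [0.982, -0.19, 0.0], [0.0, 0.001, -1.0]]
force: [0.2, 0.4, 0.7]
finger_gap: 0.0098
gripper_force: 40.0
```

The foot has touched (Fz rose from -4 to about 0). I release and go straight up.

arm_command --moves '[[[0, 0, 0, 0], [0, 0, 0, 0], [0, 0, 0, 0], [0, 0, 0, 0], [0, 0, 0, 0], [0, 0, 0, 0]]]' --fingers 0.5

```text
clock: 19.43
ee_pos: [0.6039, 0.1849, 0.2173]
ee_rot: [[0.19, 0.982, -0.0], [0.982, -0.19, -0.0], [-0.0, -0.0, -1.0]]
force: [0.1, 0.2, 0.8]
finger_gap: 0.0399
gripper_force: 0.0
```

arm_command --moves '[[[0, 0, -0.003, 0], [0, 0, -0.01, 0], [0, 0, -0.02, 0], [0, 0, -0.035, 0], [0, 0, -0.055, 0], [0, 0, -0.075, 0], [0, 0, -0.095, 0], [0, 0, -0.11, 0], [0, 0, -0.12, 0], [0, 0, -0.12, 0], [0, 0, -0.12, 0], [0, 0, -0.12, 0]]]'

```text
clock: 20.43
ee_pos: [0.6035, 0.1848, 0.3363]
ee_rot: [[0.19, 0.982, -0.001], [0.982, -0.19, -0.001], [-0.001, -0.001, -1.0]]
force: [-0.2, 0.6, -1.0]
finger_gap: 0.0434
gripper_force: 0.0
```

```bash
python3 -c "
from h import *
s=manip.sense();print(s['clock'],s['ee_pos'],s['force'])
d=grab('side','s6');P=cloud(d);m=(np.hypot(P[...,0]-.604,P[...,1]-.1845)<.06)&(P[...,2]>.11)&(P[...,2]<.12)
q=np.ascontiguousarray(P[m].astype(np.float32)); print(len(q),np.median(q[:,2]),cv2.minEnclosingCircle(np.ascontiguousarray(q[:,:2])))"
```

```text
20.4333 [0.60354638 0.18482532 0.33632179] [-0.16345245  0.6043372  -0.99598273]
516 0.115927294 ((0.6053247451782227, 0.1835198700428009), 0.044913988560438156)
```

View pics/s6.png

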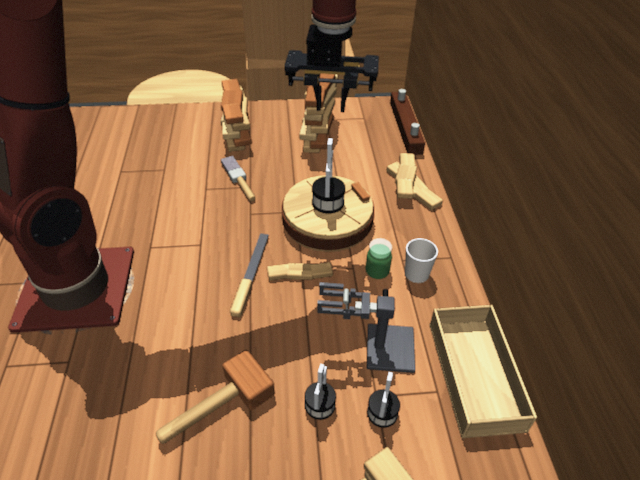

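The lamp stands upright in the middle of the block (328,195), the gripper is clear above it, and everything else is where it was.

```bash
python3 -c "
from plant import manip
print(manip.hand_in())"
```

```text
the job is handed in; nothing more can be done
None
```

The lamp is off the hook and stands upright in the middle of the carving block, within about 2 mm by the camera. I let go, moved the gripper clear, left everything else on the bench where it was, and handed the job in at about 20 s; lamp-on-stand forces read at most about 11 N (limit 22 N).

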